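Jack up the front of a centrifuge and hold it

ROBOT

A 7-joint arm with a two-finger parallel gripper is mounted at the origin on the work surface. World frame = base frame: x ahead of the robot, y to its left, z up, the work surface at z = 0. Lengths are in m, angles in degrees, forces in N, time in s.
With the tool pointing down it reaches from about 0.35 to 0.9 m from the base axis. Payload 19.9 kg.
Tool frame: the origin (TCP) lies midway between the tips of the shut fingers; the grasp point (between the pads) lies 19 mm behind it; z points along the fingers, y is the line along which they close (so a half turn about z gives the same grasp; the last joint's range is limited). The gripper opens to 94 mm and grips with 3 to 60 N. Pads are 16 mm wide; open, the fingers measure 119 mm over their backs; the gripper's body (75 mm by 177 mm) begins 78 mm behind the grasp point.
Start: joints at [61.679, 23.915, -0.59, 92.452, 0.269, 63.638, -3.037], TCP at [0.273, -0.562, 0.205] pointing down, gripper open.
Joint ranges: [-161.28, 161.28], [-22.2, 115.67], [-73.04, 71.86], [3.21, 147.25], [-68.34, 248.33], [10.77, 114.83], [-161.83, 161.83]. Speed limits (degrees/s): [108.29, 108.29, 136.94, 136.94, 172.46, 172.46, 172.46].

INTERFACE

Orientations are given as a 3x3 rotation matrix whose columns are the frame's x, y, z axes.
In Python, from cell import bot, viewer gives the robot as it stands.
- The arm moves only by the tool carry_out, never from a script. Its argument "rows" is a list of rows, each an object of numbers: "tx", "ty", "tz": the shift along the tool's x, y, z in units of 60 mm (1.0 is 60 mm); "rx", "ry", "rz": the turn, a rotation vector about the tool's x, y, z in units of 10 degrees (1.0 is 10 degrees); "claw": the finger opening in mm, from 0 to 94. A call has 1 to 5 rows; each row shifts and turns the commanded pose from where the row before left it, along the tool's axes as they then stand; what a row does not reach is not made up. A row lasts 1/8 s, in which the tool goes at most 62.5 mm and 10.7 degrees, less where a joint would pass 70% of its speed; a pose out of reach is approached as far as the arm can. A call is refused whole if a number of a shift passes 1 or a number of a turn 1, either way. A call with a gripper value outside its range is refused whole. The fingers move at their own pace and stop on an object; "newtons" is the grip in N (left out, the last holds). Time passes only in rows, so rows that do not move let the fingers close. It gives the time, the measured TCP pose, the force, the opening and the grip force at its end, in the units of the state.
- bot.sense(): the state, without advancing time (a new reading comes with each control period).
- viewer.capture(name): name is "scene" or "top" or "wrist"; returns a dict with "frame" (400x640x3 uint8, blue, green, red), "K" (3x3 intrinsics, pixels), "world_from_camera" (4x4, takes a point from camera to world coordinates). Camera axes: x right, y down, z forward; pixel columns grow to the right and rows downward; lengths in m; the calibration is good to about 2 mm. A picture is of the moment at which its call begins. There is no depth.
- bot.finish_job(): hands the job in; it is judged then, once.
The state is a dict: "clock": time; "qpos": joint angles; "joint_vel": joint speeds; "effort": joint torques, N m; "tool_pos": TCP position; "orientation": TCP orientation; "contact_force": force on the tool from outside, world axes, zero at the start; "moment": the same for the moment, N m; "gripper_width": finger opening in m; "gripper_force": force on a finger pad.
Only numpy, scipy, OpenCV 4.12 (cv2) and the standard library are available. Lean on these libraries where they do the work, as an engineer would, in place of code of your own. Each camera call takes 0.05 s, during which the arm holds its last target. There are 200 camera calls.

TASK

The centrifuge on the left needs its missing front foot fitted: set the small lever jack flat on the bench with its saddle centred under the round pad of the lift bracket on the machine's front, the spot marked by the pointed cone on top of the bracket. Then pump the handle: one full trial stroke, right down to its stop and all the way back up, then press it fully down again and finish while still holding it down, so that the jack alone keeps the machine's front raised. Do not push or lift the machine with the arm, and leave the other things on the bench where they are.

Things in the scene. Friction and masses are not known exactly. Their poses are not given: they have to be found in the camera images.
- jack: Loose lever jack, about 0.86 kg in all. Origin: centre of the underside of its flat dark base plate (260 x 76 x 8 mm, long along the jack's x; z up). At x = +100 mm the ram (40 mm across) carries the saddle; the handle's pivot is at x = 0, 45 mm above the bench, and the handle rises from there towards -x.
- carry_block (a point): Centre of the top of the jack's carrying block, a grey upright box at the jack's x = +10 mm: 36 mm along the jack's x, 34 mm along its y, from 8 to 72 mm above the bench. Grip it across its 34 mm, from above, to carry the jack.
- saddle_top (a point): Centre of the top face of the saddle, a steel disc 40 mm across and 8 mm thick at the jack's x = +100 mm; 60 mm above the bench with the handle up, 87 mm with the handle fully down.
- jack_handle (a joint): Handle angle, rad: 0 = up (sprung back; slopes up at 0.6 rad), 0.6 = fully down on its stop (level). At q the grip bar is at x = -150 cos(0.6 - q), z = 45 + 150 sin(0.6 - q) mm in the jack's frame. Each rad raises the saddle 45 mm; no catch: it comes down as the handle is let up. The bar takes about 1 to 3 N unloaded, 8 to 14 N lifting the machine.
- handle_bar (a point): Centre of the grip bar, a black rubber crossbar at the handle's end, 16 mm in diameter, 76 mm long, along the jack's y; its top is 8 mm above this point. Can be pressed down from above or pinched. At the start 130 mm above the bench, 45 mm when fully down.
- lift_pad (a point): Centre of the underside of the lift pad, a steel disc 36 mm across, 8 mm thick, under the lift bracket; 74 mm above the bench while the machine rests, 55 mm in front of the machine's front face, 25 mm behind the bracket's outer edge. Axes as machine_base.
- centrifuge (a joint): Tilt of the machine about its rear feet in rad, 0 = resting, grows as the front is raised; about 0.035 with the saddle under the pad and the handle fully down.
- machine_base: The white bench centrifuge (280 mm wide, 340 mm deep, 190 mm tall without its open lid, about 6.7 kg). Origin on the bench right below the middle of its front face; x points from the front into the machine, y along the front, z up. It stands on the bench and turns only about its rear feet when the front is lifted.
- jack_saddle: The saddle of the jack, same point as saddle_top.
- lift_bracket: Lift bracket: dark plate 44 mm wide standing 80 mm out from the machine's front, clamped anywhere along a rail there (does not slide in use). Its top is 92 mm above the bench; on it, right above the pad's centre, a steel cone 18 mm tall marks the spot. Origin at the front face, level with the pad's underside.
- rubber_foot: loose black rubber foot, 32 mm across, 20 mm tall, standing near the machine's front beyond the end of the rail; bystander
- rotor_bucket: black round swing-out bucket of a rotor, 60 mm across the rim, 62 mm tall, standing on the bench; bystander
- screwdriver: screwdriver lying on the bench; bystander
- screw_jar: jar 60 mm across, 70 mm tall; bystander
- parts_tray: low open grey tray 120 x 160 x 35 mm; bystander
- carton: small cardboard carton 90 x 70 x 60 mm; bystander
- rotor_hub: aluminium disc 50 mm across, 30 mm tall; bystander

How it is judged:
By the outcome, as a careful person would: the job done as asked, in the order asked, and still so for the second after the job is handed in, while the arm keeps its last pose, push and grip.
It also fails if it takes over 67 s, if anything falls off the work surface, if the arm or the gripper's body presses on something with over 40 N, if the wrist force passes 120 N, or if a joint passes its speed limit or range.

## Working session

There is one attempt and no reset: what is moved stays moved. The work goes in short steps, Python scripts to look and compute and a tool call to move; the robot and the scene stay as the last step left them, time stands still between calls to the robot, and variables do not carry over. Pictures are saved under pics/ and viewed, at most 13 in all, crops included, and the job is handed in when it is done.

Besides the shell and the picture viewer there is one more tool, called after "Call:" by a JSON object that holds its "fn" and its "kwargs", one argument or row to a line. carry_out: Moves the arm, as the interface text tells. Its arguments: {"type":"object","properties":{"rows":{"type":"array","items":{"type":"object","properties":{"tx":{"type":"number"},"ty":{"type":"number"},"tz":{"type":"number"},"rx":{"type":"number"},"ry":{"type":"number"},"rz":{"type":"number"},"claw":{"type":"number"}}}},"newtons":{"type":"number"}},"required":["rows"]}

```bash
mkdir -p pics; ls
python3 - <<'E'
from cell import bot, viewer
import cv2,numpy as np
for n in("scene","top"):
    c=viewer.capture(n);cv2.imwrite(f"pics/{n}0.png",c["frame"]);np.savez(f"pics/{n}0.npz",**c)
    print(n,c["K"].round(1).tolist(),c["world_from_camera"].round(3).tolist())
s=bot.sense();print(s["clock"],s["tool_pos"],np.round(s["orientation"],3).tolist(),s["contact_force"])
E
```

```text
pics
scene [[508.4, 0.0, 324.1], [0.0, 508.4, 205.7], [0.0, 0.0, 1.0]] [[0.678, 0.453, -0.579, 1.728], [0.735, -0.434, 0.521, -0.965], [-0.015, -0.779, -0.627, 1.317], [0.0, 0.0, 0.0, 1.0]]
top [[494.4, 0.0, 316.5], [0.0, 494.4, 200.4], [0.0, 0.0, 1.0]] [[0.004, -0.988, 0.157, 0.35], [-1.0, -0.007, -0.019, 0.053], [0.02, -0.157, -0.987, 1.581], [0.0, 0.0, 0.0, 1.0]]
0.1 [ 0.27327251 -0.56172904  0.20489452] [[0.899, 0.437, -0.001], [0.437, -0.899, 0.001], [-0.0, -0.001, -1.0]] [-0.46406478  0.14978942  0.12953584]
```

View pics/scene0.png

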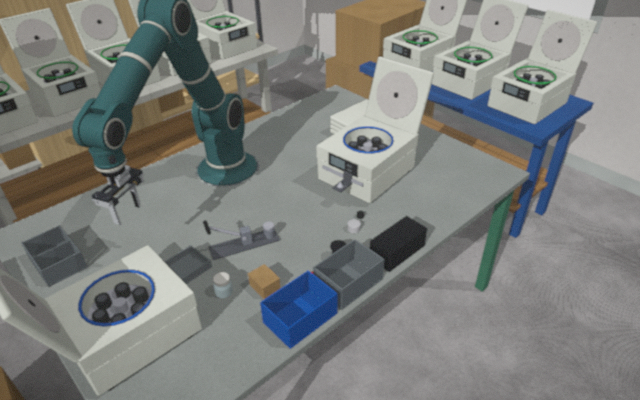

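View pics/top0.png

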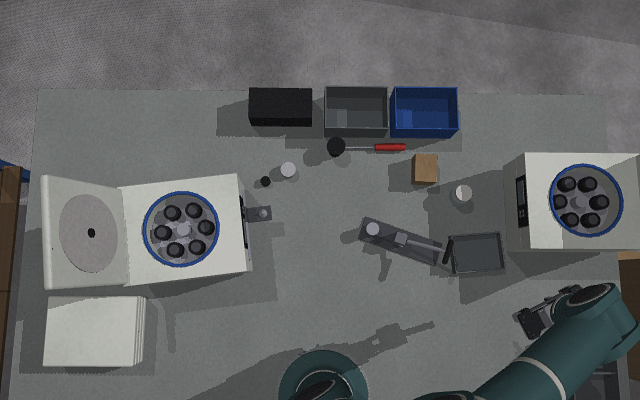

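The scene view shows the machine with its bracket at (345,182) and the jack at (243,240). In the top view the bracket cone is near (263,213), the jack's saddle near (372,229), its block near (401,239), and the bar near (447,250) beside the tray. I'll look closer at both.

Run:
```python
import cv2,numpy as np
t=cv2.imread("pics/top0.png")[190:290,230:510]; s=cv2.imread("pics/scene0.png")
a=cv2.resize(t,None,fx=2.85,fy=2.85,interpolation=cv2.INTER_CUBIC)
b=cv2.resize(s[210:265,190:290],None,fx=5,fy=5,interpolation=cv2.INTER_CUBIC)
c=cv2.resize(s[160:210,310:365],None,fx=5.4,fy=5.4,interpolation=cv2.INTER_CUBIC)
im=np.zeros((570,800,3),np.uint8);im[:285,:798]=a[:285,:798];im[290:565,:500]=b;im[290:560,503:800]=c[:270,:297]
cv2.imwrite("pics/crop1.png",im)
```

```text
(no output)
```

View pics/crop1.png

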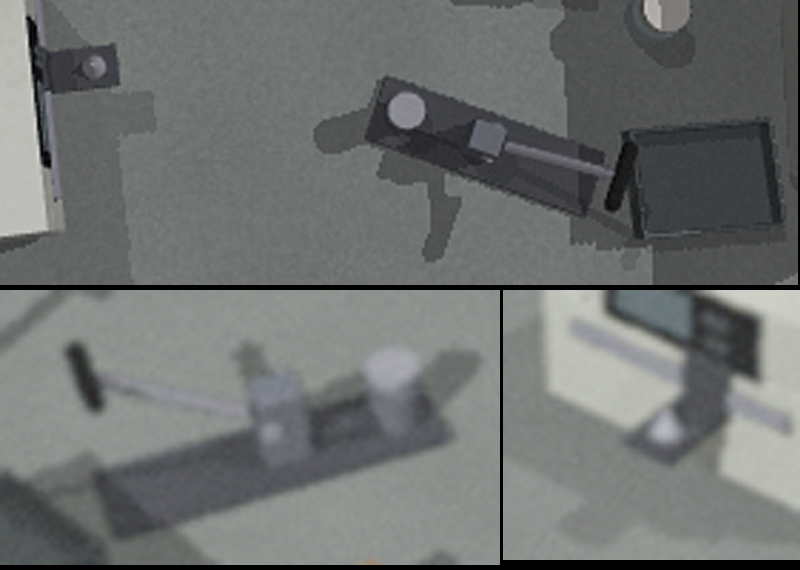

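The crop shows, in top-view pixels, the saddle at (372.5,228.6), block top at (401.2,238.4), bar at (447.9,252.5) and cone at (263,213.5). In the scene view the same points are at (268.6,224.8), (244.8,229), (207,227.4) and cone apex (340.4,182.2).

```bash
cat > h.py <<'E'
import numpy as np,cv2
def ray(c,p):
    K=c["K"];T=c["world_from_camera"]
    d=T[:3,:3]@np.linalg.solve(K,[p[0],p[1],1.]);return T[:3,3],d/np.linalg.norm(d)
def tri(obs):
    A=0;b=0
    for c,p in obs:
        o,d=ray(c,p);M=np.eye(3)-np.outer(d,d);A=A+M;b=b+M@o
    x=np.linalg.solve(A,b)
    return x,[round(1e3*np.linalg.norm(np.cross(x-ray(c,p)[0],ray(c,p)[1])),1) for c,p in obs]
def plane(c,p,z):
    o,d=ray(c,p);return o+d*(z-o[2])/d[2]
def pix(c,X):
    T=c["world_from_camera"];v=c["K"]@(T[:3,:3].T@(np.array(X)-T[:3,3]));return v[:2]/v[2]
E
python3 - <<'E'
from h import *
t=dict(np.load("pics/top0.npz"));s=dict(np.load("pics/scene0.npz"))
for n,a,b in[("saddle",(372.5,228.6),(268.6,224.8)),("block",(401.2,238.4),(244.8,229)),("bar",(447.9,252.5),(207,227.4)),("cone",(263,213.5),(340.4,182.2))]:
    print(n,*tri([(t,a),(s,b)]))
f=lambda x,y:(230+x/2.85,190+y/2.85)
for n,p,z in[("brk",(116,44),.092),("brk",(119,86),.092),("brkin",(50,52),.092),("brkin",(53,93),.092)]:print(n,plane(t,f(*p),z))
E
```

```text
saddle [ 0.50521847 -0.14989115  0.057749  ] [np.float64(0.8), np.float64(0.8)]
block [ 0.47435727 -0.23621631  0.06961271] [np.float64(0.7), np.float64(0.7)]
bar [ 0.42938053 -0.36210736  0.12547511] [np.float64(1.4), np.float64(1.4)]
cone [0.54483391 0.18681844 0.10655899] [np.float64(2.6), np.float64(2.6)]
brk [0.56994095 0.16319858 0.092     ]
brk [0.52491462 0.15917031 0.092     ]
brkin [0.56082086 0.23315348 0.092     ]
brkin [0.51698412 0.22883552 0.092     ]
```

Heights agree with the text (saddle 58, block 70, bar 125, cone about 107 mm) and the spacings fit. The jack's heading is about 70° and the machine's about 96°. Next I move above the block.

Call:
{"fn": "carry_out", "kwargs": {
  "rows": [
    {"tx": 0.8,"ty": -0.5},
    {"tx": 0.8,"ty": -0.5},
    {"tx": 0.8,"ty": -0.5},
    {"tx": 0.8,"ty": -0.5},
    {"tx": 0.8,"ty": -0.5}
  ],
  "newtons": 40
}}

```text
schema error: expected keys tx, ty, tz, rx, ry, rz, claw
```

Call:
{"fn": "carry_out", "kwargs": {
  "rows": [
    {"tx": 0.7,"ty": -0.46},
    {"tx": 0.69,"ty": -0.46},
    {"rz": -0.9},
    {"rz": -0.9},
    {"rz": -0.9}
  ]
}}

```text
schema error: expected keys tx, ty, tz, rx, ry, rz, claw
```

Call:
{"fn": "carry_out", "kwargs": {
  "rows": [
    {"rz": -0.87},
    {"rz": -0.87},
    {}
  ]
}}

```text
schema error: expected keys tx, ty, tz, rx, ry, rz, claw
```

Run:
```python
from h import *
from cell import bot,viewer
s=bot.sense();R=np.array(s["orientation"]);print(s["clock"],s["tool_pos"],R.round(3).tolist())
c=viewer.capture("wrist");np.savez("pics/w1.npz",**c);cv2.imwrite("pics/w1.png",c["frame"])
for X in[(.4744,-.2362,.072),(.5052,-.1499,.06),(.4294,-.3621,.13)]:print(pix(c,X))
```

```text
0.1 [ 0.27327251 -0.56172904  0.20489452] [[0.899, 0.437, -0.001], [0.437, -0.899, 0.001], [-0.0, -0.001, -1.0]]
[  17.23920628 -266.68519237]
[ -87.45737447 -379.18164829]
[ 130.59636397 -154.44177214]
```

View pics/w1.png

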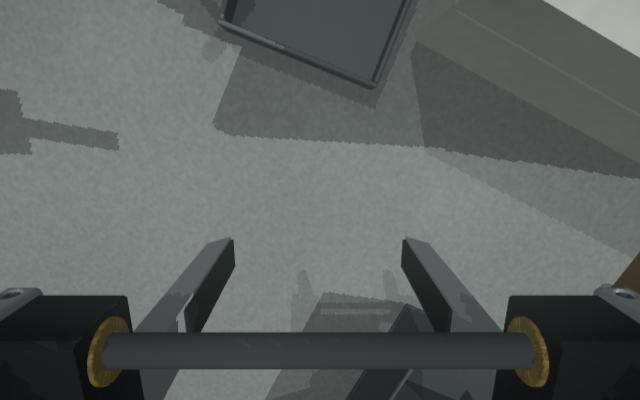

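The arm did not move because every row needs all seven keys. The wrist picture only shows the bench, the tray edge and the fingers around (230,240) and (405,240).

Call:
{"fn": "carry_out", "kwargs": {
  "rows": [
    {"tx": 0.8,"ty": -0.5,"tz": 0,"rx": 0,"ry": 0,"rz": 0,"claw": 94},
    {"tx": 0.8,"ty": -0.5,"tz": 0,"rx": 0,"ry": 0,"rz": 0,"claw": 94},
    {"tx": 0.8,"ty": -0.5,"tz": 0,"rx": 0,"ry": 0,"rz": 0,"claw": 94},
    {"tx": 0.8,"ty": -0.5,"tz": 0,"rx": 0,"ry": 0,"rz": 0,"claw": 94},
    {"tx": 0.8,"ty": -0.5,"tz": 0,"rx": 0,"ry": 0,"rz": 0,"claw": 94}
  ],
  "newtons": 40
}}

```text
clock: 0.78
tool_pos: [0.4243, -0.3205, 0.2055]
orientation: [[0.899, 0.437, -0.0], [0.437, -0.899, -0.0], [-0.0, 0.0, -1.0]]
contact_force: [0.6, -0.4, -0.1]
gripper_width: 0.0938
gripper_force: 0.0
```

Call:
{"fn": "carry_out", "kwargs": {
  "rows": [
    {"tx": 0,"ty": 0,"tz": 0,"rx": 0,"ry": 0,"rz": -0.9,"claw": 94},
    {"tx": 0,"ty": 0,"tz": 0,"rx": 0,"ry": 0,"rz": -0.9,"claw": 94},
    {"tx": 0,"ty": 0,"tz": 0,"rx": 0,"ry": 0,"rz": -0.9,"claw": 94},
    {"tx": 0,"ty": 0,"tz": 0,"rx": 0,"ry": 0,"rz": -0.87,"claw": 94},
    {"tx": 0,"ty": 0,"tz": 0,"rx": 0,"ry": 0,"rz": -0.87,"claw": 94}
  ]
}}

```text
clock: 1.4
tool_pos: [0.4235, -0.322, 0.2053]
orientation: [[0.332, 0.943, -0.0], [0.943, -0.332, 0.0], [0.0, -0.0, -1.0]]
contact_force: [0.6, 0.2, -0.3]
gripper_width: 0.0939
gripper_force: 0.0
```

Run:
```python
from h import *
from cell import bot,viewer
s=bot.sense();R=np.array(s["orientation"]);print(s["clock"],s["tool_pos"],R.round(3).tolist())
c=viewer.capture("wrist");np.savez("pics/w1.npz",**c);cv2.imwrite("pics/w1.png",c["frame"])
for X in[(.4744,-.2362,.072),(.5052,-.1499,.06),(.4294,-.3621,.13)]:print(pix(c,X))
print(R.T@(np.array([.4744,-.2362,.2])-s["tool_pos"])/.06)
```

```text
1.4 [ 0.42349951 -0.32204133  0.20527054] [[0.332, 0.943, -0.0], [0.943, -0.332, 0.0], [0.0, -0.0, -1.0]]
[340.90748403  83.99647527]
[342.5458414  -33.26088991]
[341.6533031  255.89869781]
[1.63105348 0.32589161 0.08791608]
```

View pics/w1.png

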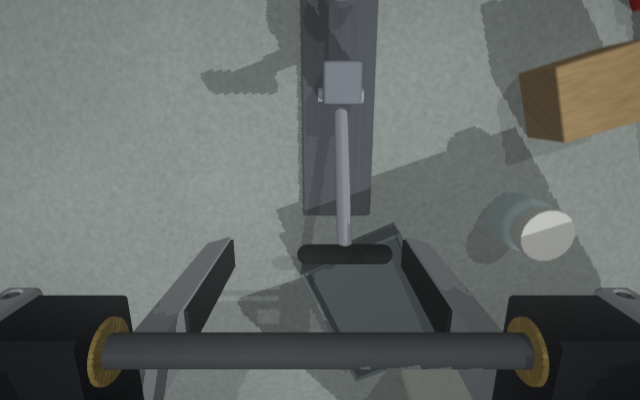

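The wrist view confirms the estimate: block top centre at (343,82) against a predicted (341,84), and bar at (345,254). I'll go over the block, biased 5 mm forward to clear the pivot pins seen at (320,97), and descend.

Call:
{"fn": "carry_out", "kwargs": {
  "rows": [
    {"tx": 0.87,"ty": 0.17,"tz": 0,"rx": 0,"ry": 0,"rz": 0,"claw": 94},
    {"tx": 0.86,"ty": 0.17,"tz": 0,"rx": 0,"ry": 0,"rz": 0,"claw": 94},
    {"tx": 0,"ty": 0,"tz": 0.5,"rx": 0,"ry": 0,"rz": 0,"claw": 94},
    {"tx": 0,"ty": 0,"tz": 0.7,"rx": 0,"ry": 0,"rz": 0,"claw": 94},
    {"tx": 0,"ty": 0,"tz": 0,"rx": 0,"ry": 0,"rz": 0,"claw": 94}
  ]
}}

```text
clock: 2.08
tool_pos: [0.4762, -0.2305, 0.1314]
orientation: [[0.338, 0.941, -0.004], [0.941, -0.338, 0.002], [0.001, -0.005, -1.0]]
contact_force: [-0.4, -0.4, 0.8]
gripper_width: 0.0942
gripper_force: 0.0
```

Run:
```python
from h import *
from cell import bot,viewer
s=bot.sense();R=np.array(s["orientation"])
c=viewer.capture("wrist");np.savez("pics/w2.npz",**c);cv2.imwrite("pics/w2.png",c["frame"])
t=dict(np.load("pics/w1.npz"))
b=plane(t,(343,82),.072);print(s["clock"],s["tool_pos"],b,R.T@(b-s["tool_pos"]))
print(pix(c,b),pix(c,s["tool_pos"]+R@[0,0,.05]))
```

```text
2.075 [ 0.47620113 -0.23049864  0.13138307] [ 0.47659819 -0.23525832  0.072     ] [-0.00438617  0.00227016  0.05936977]
[321.17813519 225.24351964] [318.09309037 223.72217065]
```

View pics/w2.png

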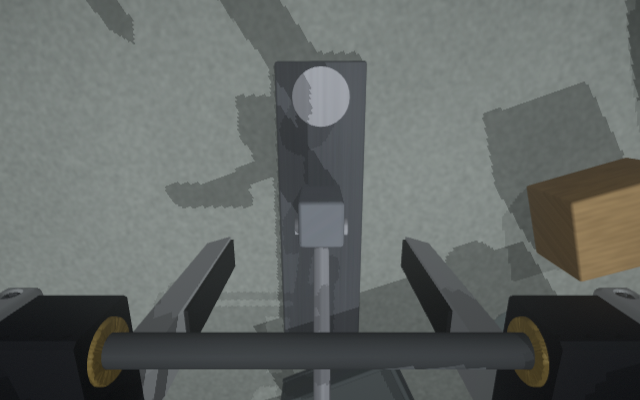

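Block top centre is at (322,224) as predicted, the saddle is at (321,96), and the jack is aligned with the tool. I'll descend and grip.

Call:
{"fn": "carry_out", "kwargs": {
  "rows": [
    {"tx": 0,"ty": 0.04,"tz": 0.5,"rx": 0,"ry": 0,"rz": 0,"claw": 94},
    {"tx": 0,"ty": 0,"tz": 0.5,"rx": 0,"ry": 0,"rz": 0,"claw": 94},
    {"tx": 0,"ty": 0,"tz": 0.47,"rx": 0,"ry": 0,"rz": 0,"claw": 94},
    {"tx": 0,"ty": 0,"tz": 0,"rx": 0,"ry": 0,"rz": 0,"claw": 94},
    {"tx": 0,"ty": 0,"tz": 0,"rx": 0,"ry": 0,"rz": 0,"claw": 20}
  ]
}}

```text
clock: 2.75
tool_pos: [0.481, -0.2326, 0.0471]
orientation: [[0.337, 0.942, 0.002], [0.942, -0.337, -0.001], [-0.0, 0.002, -1.0]]
contact_force: [-0.2, 0.4, 0.5]
gripper_width: 0.0877
gripper_force: 0.0
```

Call:
{"fn": "carry_out", "kwargs": {
  "rows": [
    {"tx": 0,"ty": 0,"tz": 0,"rx": 0,"ry": 0,"rz": 0,"claw": 20},
    {"tx": 0,"ty": 0,"tz": 0,"rx": 0,"ry": 0,"rz": 0,"claw": 20},
    {"tx": 0,"ty": 0,"tz": 0,"rx": 0,"ry": 0,"rz": 0,"claw": 20},
    {"tx": 0,"ty": 0,"tz": 0,"rx": 0,"ry": 0,"rz": 0,"claw": 20},
    {"tx": 0,"ty": 0,"tz": 0,"rx": 0,"ry": 0,"rz": 0,"claw": 20}
  ]
}}

```text
clock: 3.38
tool_pos: [0.4799, -0.232, 0.0452]
orientation: [[0.336, 0.942, -0.0], [0.942, -0.336, 0.0], [0.0, -0.0, -1.0]]
contact_force: [-13.5, 5.2, 13.5]
gripper_width: 0.0374
gripper_force: 8.1
```

Call:
{"fn": "carry_out", "kwargs": {
  "rows": [
    {"tx": 0,"ty": 0,"tz": 0,"rx": 0,"ry": 0,"rz": 0,"claw": 20},
    {"tx": 0,"ty": 0,"tz": 0,"rx": 0,"ry": 0,"rz": 0,"claw": 20},
    {"tx": 0,"ty": 0,"tz": 0,"rx": 0,"ry": 0,"rz": 0,"claw": 20}
  ]
}}

```text
clock: 3.75
tool_pos: [0.4791, -0.2317, 0.0451]
orientation: [[0.336, 0.942, -0.002], [0.942, -0.336, 0.001], [-0.0, -0.002, -1.0]]
contact_force: [-6.1, 2.6, 4.9]
gripper_width: 0.0338
gripper_force: 40.0
```

Gripped at 33.8 mm. I'll lift 20 mm, travel to a standoff in front of the bracket, and turn.

Call:
{"fn": "carry_out", "kwargs": {
  "rows": [
    {"tx": 0,"ty": 0,"tz": -0.2,"rx": 0,"ry": 0,"rz": 0,"claw": 20},
    {"tx": 0.2,"ty": 0,"tz": -0.15,"rx": 0,"ry": 0,"rz": 0,"claw": 20},
    {"tx": 0.6,"ty": -0.03,"tz": 0,"rx": 0,"ry": 0,"rz": 0,"claw": 20},
    {"tx": 0.8,"ty": -0.04,"tz": 0,"rx": 0,"ry": 0,"rz": 0,"claw": 20},
    {"tx": 0.8,"ty": -0.04,"tz": 0,"rx": 0,"ry": 0,"rz": 0,"claw": 20}
  ]
}}

```text
clock: 4.38
tool_pos: [0.5227, -0.092, 0.0668]
orientation: [[0.336, 0.942, 0.001], [0.942, -0.336, 0.0], [0.0, 0.001, -1.0]]
contact_force: [0.3, 0.1, -7.8]
gripper_width: 0.0333
gripper_force: 40.0
```

Call:
{"fn": "carry_out", "kwargs": {
  "rows": [
    {"tx": 0.8,"ty": -0.04,"tz": 0,"rx": 0,"ry": 0,"rz": 0,"claw": 20},
    {"tx": 0.8,"ty": -0.04,"tz": 0,"rx": 0,"ry": 0,"rz": -0.6,"claw": 20},
    {"tx": 0.3,"ty": 0,"tz": 0,"rx": 0,"ry": 0,"rz": -0.7,"claw": 20},
    {"tx": 0.2,"ty": 0,"tz": 0,"rx": 0,"ry": 0,"rz": -0.7,"claw": 20},
    {"tx": 0,"ty": 0,"tz": 0,"rx": 0,"ry": 0,"rz": -0.57,"claw": 20}
  ]
}}

```text
clock: 5.0
tool_pos: [0.5556, 0.0295, 0.0667]
orientation: [[-0.111, 0.994, 0.0], [0.994, 0.111, 0.001], [0.001, 0.0, -1.0]]
contact_force: [0.5, -0.6, -9.1]
gripper_width: 0.0334
gripper_force: 40.0
```

Call:
{"fn": "carry_out", "kwargs": {
  "rows": [
    {"tx": 0,"ty": 0,"tz": 0,"rx": 0,"ry": 0,"rz": 0,"claw": 20},
    {"tx": 0,"ty": 0,"tz": 0,"rx": 0,"ry": 0,"rz": 0,"claw": 20}
  ]
}}

```text
clock: 5.25
tool_pos: [0.5556, 0.0274, 0.0664]
orientation: [[-0.103, 0.995, 0.0], [0.995, 0.103, 0.0], [0.0, 0.0, -1.0]]
contact_force: [-0.1, 0.1, -8.5]
gripper_width: 0.0338
gripper_force: 40.0
```

Run:
```python
from h import *
from cell import bot,viewer
s=bot.sense();R=np.array(s["orientation"]);p=np.array(s["tool_pos"]);print(s["clock"],p,R.round(3).tolist(),s["contact_force"])
f={}
for n in("wrist","top","scene"):
    c=viewer.capture(n);np.savez(f"pics/{n}3.npz",**c);f[n]=c["frame"]
    print(n,pix(c,p+R@[.0858,0,p[2]-.08]),pix(c,(.545,.187,.11)))
S=cv2.resize
im=np.zeros((600,800,3),np.uint8)
im[:250,:400]=S(f["wrist"],(400,250));im[:280,405:797]=S(f["wrist"][0:200,180:460],(392,280))
im[285:585,:400]=S(f["top"][180:255,240:340],(400,300),interpolation=2);im[285:585,405:800]=S(f["scene"][150:225,290:389],(395,300),interpolation=2)
cv2.imwrite("pics/v3.png",im)
```

```text
5.25 [0.55560995 0.0273675  0.06644676] [[-0.103, 0.995, 0.0], [0.995, 0.103, 0.0], [0.0, 0.0, -1.0]] [-0.08533503  0.06662712 -8.45143696]
wrist [318.32649589  91.22947901] [ 337.27676511 -160.1716499 ]
top [287.37914909 213.62572356] [262.15202614 212.74045259]
scene [326.66912745 195.57039111] [339.81844158 181.62620771]
```

View pics/v3.png

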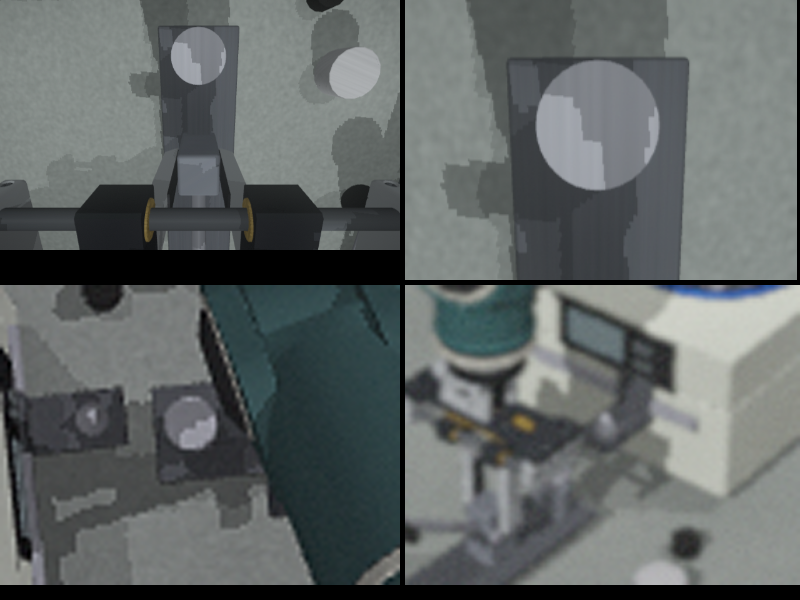

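The carried saddle matches the model: wrist (317,89) against a predicted (318,91), and top (287.5,214) against (287.4,213.6). In the top view the cone is at about (263,213). I'll lower until 5 mm above the bench, slide under, then check with the wrist camera.

Call:
{"fn": "carry_out", "kwargs": {
  "rows": [
    {"tx": 0,"ty": 0,"tz": 0.27,"rx": 0,"ry": 0,"rz": 0,"claw": 20},
    {"tx": 0,"ty": 0.08,"tz": 0,"rx": 0,"ry": 0,"rz": 0,"claw": 20},
    {"tx": 0,"ty": 0,"tz": 0,"rx": 0,"ry": 0,"rz": 0,"claw": 20}
  ]
}}

```text
clock: 5.78
tool_pos: [0.5608, 0.0279, 0.0498]
orientation: [[-0.105, 0.994, -0.0], [0.994, 0.105, 0.0], [0.0, -0.0, -1.0]]
contact_force: [-0.1, 0.4, -8.4]
gripper_width: 0.0342
gripper_force: 40.0
```

Call:
{"fn": "carry_out", "kwargs": {
  "rows": [
    {"tx": 0.4,"ty": 0,"tz": 0,"rx": 0,"ry": 0,"rz": 0,"claw": 20},
    {"tx": 0.4,"ty": 0,"tz": 0,"rx": 0,"ry": 0,"rz": 0,"claw": 20},
    {"tx": 0.4,"ty": 0,"tz": 0,"rx": 0,"ry": 0,"rz": 0,"claw": 20},
    {"tx": 0,"ty": 0,"tz": 0,"rx": 0,"ry": 0,"rz": 0,"claw": 20},
    {"tx": 0,"ty": 0,"tz": 0,"rx": 0,"ry": 0,"rz": 0,"claw": 20}
  ]
}}

```text
clock: 6.4
tool_pos: [0.553, 0.0988, 0.0501]
orientation: [[-0.105, 0.994, 0.0], [0.994, 0.105, -0.0], [-0.0, 0.0, -1.0]]
contact_force: [0.5, -1.2, -8.7]
gripper_width: 0.0337
gripper_force: 40.0
```

Run:
```python
from h import *
from cell import bot,viewer
s=bot.sense();R=np.array(s["orientation"]);p=np.array(s["tool_pos"]);print(s["clock"],p,R.round(3).tolist(),s["contact_force"])
f={}
for n in("wrist","top"):
    c=viewer.capture(n);np.savez(f"pics/{n}4.npz",**c);f[n]=c["frame"]
    for z in(.11,.092):
        q=p+R@[.0867,-.0005,0];q[2]=z;print(n,z,pix(c,q))
S=cv2.resize
im=np.zeros((570,800,3),np.uint8)
im[:560,:490]=S(f["wrist"][0:240,215:425],(490,560),interpolation=2);im[:300,500:800]=S(f["top"][180:255,240:315],(300,300),interpolation=2)
cv2.imwrite("pics/v4.png",im)
```

```text
6.4 [0.55300703 0.09883898 0.05013507] [[-0.105, 0.994, 0.0], [0.994, 0.105, -0.0], [-0.0, 0.0, -1.0]] [ 0.48331872 -1.18726052 -8.71707748]
wrist 0.11 [317.12582724  82.05871808]
wrist 0.092 [317.19101824  85.41803577]
top 0.11 [262.80734479 213.27109775]
top 0.092 [263.32550188 214.04937825]
```

View pics/v4.png

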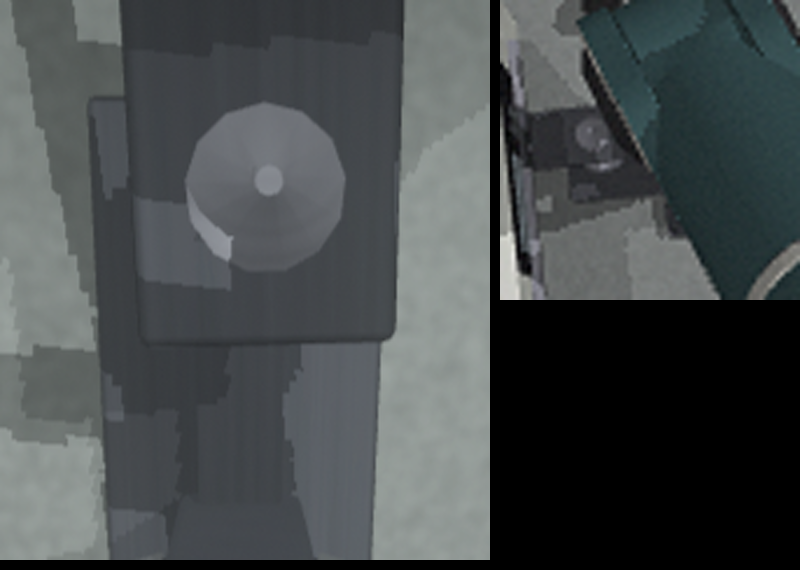

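The cone apex shows in the wrist image at about (330,77) and its base centre at about (328.6,79.7). The saddle should appear at (317,82), so a few mm of sideways correction is needed.

Run:
```python
from h import *
from cell import bot
s=bot.sense();R=np.array(s["orientation"]);p=np.array(s["tool_pos"])
c=dict(np.load("pics/wrist4.npz"));c3=dict(np.load("pics/wrist3.npz"))
R3=np.array([[-.103,.995,0],[.995,.103,0],[0,0,-1]]);p3=np.array([.5556,.0274,.0664])
sad=R3.T@(plane(c3,(317.1,89.3),.06+.0664-.0451)-p3);print("saddle tool",sad)
f=lambda x,y:(215+x*210/490,y*.4286)
for q,z in((f(268,180),.11),(f(265,186),.092),(f(269,340),.092)):
    X=plane(c,q,z);print(X,(R.T@(X-p)-sad)*1e3)
print(*[plane(c,f(x,y),.092) for x,y in((142,335),(395,330))])
```

```text
saddle tool [ 0.08656879 -0.00053867 -0.0149    ]
[0.54737541 0.18694597 0.11      ] [  1.99164301   4.15135487 -45.04980725]
[0.54744817 0.18747232 0.092     ] [  2.51278801   4.27866002 -27.04995893]
[0.55091415 0.16313196 0.092     ] [-22.0562437    5.1889925  -27.04280554]
[0.5294928  0.16170862 0.092     ] [0.57184429 0.16702625 0.092     ]
```

All three references agree on +2.4 mm along tool x and +4.2 mm along tool y. I'll correct, check, then lower.

Call:
{"fn": "carry_out", "kwargs": {
  "rows": [
    {"tx": 0.04,"ty": 0.07,"tz": 0,"rx": 0,"ry": 0,"rz": 0,"claw": 20},
    {"tx": 0,"ty": 0,"tz": 0,"rx": 0,"ry": 0,"rz": 0,"claw": 20},
    {"tx": 0,"ty": 0,"tz": 0,"rx": 0,"ry": 0,"rz": 0,"claw": 20},
    {"tx": 0,"ty": 0,"tz": 0,"rx": 0,"ry": 0,"rz": 0,"claw": 20}
  ]
}}

```text
clock: 7.0
tool_pos: [0.5567, 0.1021, 0.05]
orientation: [[-0.105, 0.994, -0.0], [0.994, 0.105, -0.0], [0.0, -0.0, -1.0]]
contact_force: [-0.4, 0.1, -8.8]
gripper_width: 0.0336
gripper_force: 40.0
```

Run:
```python
from h import *
from cell import bot,viewer
s=bot.sense();R=np.array(s["orientation"]);p=np.array(s["tool_pos"])
print(p,(R.T@(np.array([.5474,.1872,.1])-p)-[.0866,-.0005,0])*1e3)
c=viewer.capture("wrist");g=cv2.cvtColor(c["frame"],6)
# brightest small disc = cone tip
r=g[60:110,290:350];_,_,_,m=cv2.minMaxLoc(cv2.GaussianBlur(r,(9,9),0));q=(m[0]+290,m[1]+60)
print(q,(R.T@(plane(c,q,.11)-p)-[.0866,-.0005,0])*1e3)
```

```text
[0.55668439 0.10208392 0.05001884] [ -0.97878818   0.21589013 -49.97989508]
(295, 109) [ -8.42276428  -7.34853202 -59.97883334]
```

The saddle is within 1 mm of centre; the blob test hit the lit patch instead of the tip, so I ignore it. Now lower and release.

Call:
{"fn": "carry_out", "kwargs": {
  "rows": [
    {"tx": -0.01,"ty": 0,"tz": 0.05,"rx": 0,"ry": 0,"rz": 0,"claw": 20},
    {"tx": 0,"ty": 0,"tz": 0.04,"rx": 0,"ry": 0,"rz": 0,"claw": 20},
    {"tx": 0,"ty": 0,"tz": 0,"rx": 0,"ry": 0,"rz": 0,"claw": 20},
    {"tx": 0,"ty": 0,"tz": 0,"rx": 0,"ry": 0,"rz": 0,"claw": 20}
  ]
}}

```text
clock: 7.55
tool_pos: [0.5568, 0.1014, 0.0451]
orientation: [[-0.105, 0.994, -0.0], [0.994, 0.105, -0.0], [-0.0, -0.0, -1.0]]
contact_force: [-3.8, -2.2, 5.5]
gripper_width: 0.0337
gripper_force: 40.0
```

Call:
{"fn": "carry_out", "kwargs": {
  "rows": [
    {"tx": 0,"ty": 0,"tz": 0,"rx": 0,"ry": 0,"rz": 0,"claw": 60},
    {"tx": 0,"ty": 0,"tz": 0,"rx": 0,"ry": 0,"rz": 0,"claw": 60},
    {"tx": 0,"ty": 0,"tz": 0,"rx": 0,"ry": 0,"rz": 0,"claw": 60},
    {"tx": 0,"ty": 0,"tz": 0,"rx": 0,"ry": 0,"rz": 0,"claw": 60},
    {"tx": 0,"ty": 0,"tz": -0.4,"rx": 0,"ry": 0,"rz": 0,"claw": 60}
  ]
}}

```text
clock: 8.18
tool_pos: [0.5559, 0.1014, 0.0677]
orientation: [[-0.105, 0.994, -0.003], [0.994, 0.105, -0.0], [0.0, -0.003, -1.0]]
contact_force: [0.6, 0.3, -0.0]
gripper_width: 0.06
gripper_force: 0.0
```

Call:
{"fn": "carry_out", "kwargs": {
  "rows": [
    {"tx": 0,"ty": 0,"tz": -0.8,"rx": 0,"ry": 0,"rz": 0,"claw": 60},
    {"tx": 0,"ty": 0,"tz": -0.9,"rx": 0,"ry": 0,"rz": 0,"claw": 60},
    {"tx": 0,"ty": 0,"tz": -0.8,"rx": 0,"ry": 0,"rz": 0,"claw": 60},
    {"tx": -0.8,"ty": 0,"tz": 0,"rx": 0,"ry": 0,"rz": 0,"claw": 0},
    {"tx": -0.8,"ty": 0,"tz": 0,"rx": 0,"ry": 0,"rz": 0,"claw": 0}
  ]
}}

```text
clock: 8.8
tool_pos: [0.5671, 0.0051, 0.2193]
orientation: [[-0.106, 0.994, 0.001], [0.994, 0.106, -0.0], [-0.0, 0.001, -1.0]]
contact_force: [0.4, -0.3, -0.1]
gripper_width: 0.0435
gripper_force: 0.0
```

Call:
{"fn": "carry_out", "kwargs": {
  "rows": [
    {"tx": -0.8,"ty": 0,"tz": 0,"rx": 0,"ry": 0,"rz": 0,"claw": 0},
    {"tx": 0,"ty": 0,"tz": 0,"rx": 0,"ry": 0,"rz": 0,"claw": 0},
    {"tx": 0,"ty": 0,"tz": 0,"rx": 0,"ry": 0,"rz": 0,"claw": 0}
  ]
}}

```text
clock: 9.18
tool_pos: [0.5719, -0.041, 0.2186]
orientation: [[-0.106, 0.994, -0.0], [0.994, 0.106, 0.0], [0.0, -0.0, -1.0]]
contact_force: [1.3, -0.4, -0.2]
gripper_width: 0.0136
gripper_force: 0.0
```

Run:
```python
from h import *
from cell import bot,viewer
s=bot.sense();R=np.array(s["orientation"]);p=np.array(s["tool_pos"]);print(s["clock"],p,R.round(3).tolist(),s["contact_force"],s["gripper_width"])
h=np.array([-.105,.9945,0]);pad=np.array([.5474,.1872,0])
f={}
for n in("wrist","scene"):
    c=viewer.capture(n);np.savez(f"pics/{n}5.npz",**c);f[n]=c["frame"]
    print(n,[pix(c,pad-d*h+[0,0,z]).round(1).tolist() for d,z in((0,.11),(.09,.072),(.2238,.13))])
im=np.zeros((565,800,3),np.uint8)
im[:400,:640]=f["wrist"]
im[400:,:]=cv2.resize(f["scene"][165:265,230:370],None,fx=1.65,fy=1.65)[:165].copy() if 0 else 0
cv2.imwrite("pics/v5.png",np.hstack([f["wrist"],np.vstack([cv2.resize(f["scene"][160:260,250:290],(160,400))])]))
```

```text
9.175 [ 0.57191799 -0.041036    0.21861098] [[-0.106, 0.994, -0.0], [0.994, 0.106, 0.0], [0.0, -0.0, -1.0]] [ 1.28072122 -0.4259482  -0.18843507] 0.013595561756320127
wrist [[317.7, -121.0], [317.6, 34.1], [317.5, 201.5]]
scene [[340.3, 181.9], [325.6, 199.9], [301.9, 204.6]]
```

View pics/v5.png

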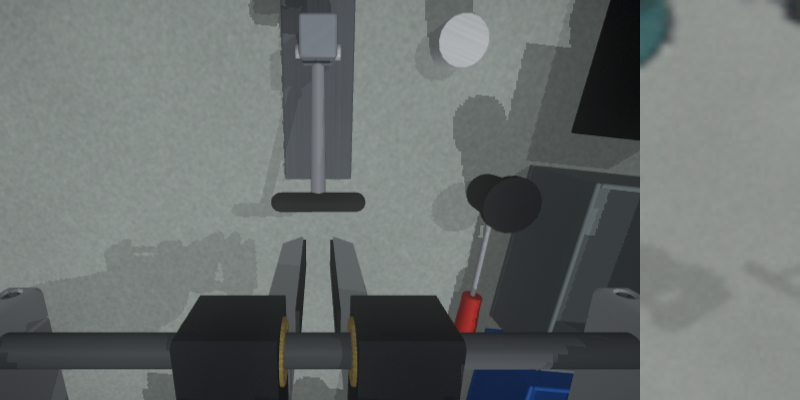

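The bar is at (318,202) and the block at (318,36), both where predicted, so the jack stands properly. I'll close the fingers and come down over the bar.

Call:
{"fn": "carry_out", "kwargs": {
  "rows": [
    {"tx": 0.09,"ty": 0,"tz": 0.5,"rx": 0,"ry": 0,"rz": 0,"claw": 0},
    {"tx": 0,"ty": 0,"tz": 0.5,"rx": 0,"ry": 0,"rz": 0,"claw": 0},
    {"tx": 0,"ty": 0,"tz": 0.2,"rx": 0,"ry": 0,"rz": 0,"claw": 0},
    {"tx": 0,"ty": 0,"tz": 0,"rx": 0,"ry": 0,"rz": 0,"claw": 0},
    {"tx": 0,"ty": 0,"tz": 0,"rx": 0,"ry": 0,"rz": 0,"claw": 0}
  ]
}}

```text
clock: 9.9
tool_pos: [0.572, -0.036, 0.1477]
orientation: [[-0.106, 0.994, 0.001], [0.994, 0.106, -0.0], [-0.0, 0.001, -1.0]]
contact_force: [-0.3, 0.0, 0.0]
gripper_width: 0.0005
gripper_force: 0.0
```

Call:
{"fn": "carry_out", "kwargs": {
  "rows": [
    {"tx": 0,"ty": 0,"tz": 0.16,"rx": 0,"ry": 0,"rz": 0,"claw": 0},
    {"tx": -0.1,"ty": 0,"tz": 0.16,"rx": 0,"ry": 0,"rz": 0,"claw": 0},
    {"tx": -0.09,"ty": 0,"tz": 0.165,"rx": 0,"ry": 0,"rz": 0,"claw": 0},
    {"tx": -0.075,"ty": 0,"tz": 0.175,"rx": 0,"ry": 0,"rz": 0,"claw": 0},
    {"tx": -0.06,"ty": 0,"tz": 0.175,"rx": 0,"ry": 0,"rz": 0,"claw": 0}
  ]
}}

```text
clock: 10.52
tool_pos: [0.5733, -0.0563, 0.0957]
orientation: [[-0.105, 0.994, -0.001], [0.994, 0.105, -0.0], [-0.0, -0.001, -1.0]]
contact_force: [0.3, -1.2, 2.4]
gripper_width: 0.0006
gripper_force: 1.7
```

Call:
{"fn": "carry_out", "kwargs": {
  "rows": [
    {"tx": -0.045,"ty": 0,"tz": 0.18,"rx": 0,"ry": 0,"rz": 0,"claw": 0},
    {"tx": -0.04,"ty": 0,"tz": 0.185,"rx": 0,"ry": 0,"rz": 0,"claw": 0},
    {"tx": -0.02,"ty": 0,"tz": 0.185,"rx": 0,"ry": 0,"rz": 0,"claw": 0},
    {"tx": -0.01,"ty": 0,"tz": 0.185,"rx": 0,"ry": 0,"rz": 0,"claw": 0},
    {"tx": 0,"ty": 0,"tz": 0,"rx": 0,"ry": 0,"rz": 0,"claw": 0}
  ]
}}

```text
clock: 11.15
tool_pos: [0.5744, -0.0643, 0.0522]
orientation: [[-0.104, 0.995, 0.0], [0.995, 0.104, -0.002], [-0.002, -0.0, -1.0]]
contact_force: [-2.3, -9.3, 15.3]
gripper_width: 0.0006
gripper_force: 7.3
```

Call:
{"fn": "carry_out", "kwargs": {
  "rows": [
    {"tx": 0,"ty": 0,"tz": 0.04,"rx": 0,"ry": 0,"rz": 0,"claw": 0},
    {"tx": 0,"ty": 0,"tz": 0,"rx": 0,"ry": 0,"rz": 0,"claw": 0},
    {"tx": 0,"ty": 0,"tz": 0,"rx": 0,"ry": 0,"rz": 0,"claw": 0}
  ]
}}

```text
clock: 11.52
tool_pos: [0.5745, -0.0644, 0.0509]
orientation: [[-0.104, 0.995, 0.001], [0.995, 0.104, -0.002], [-0.002, 0.0, -1.0]]
contact_force: [-6.5, -10.0, 26.0]
gripper_width: 0.0008
gripper_force: 12.5
```

Force climbs to 26 N with z stalled at about 51 mm, so the handle is on its stop. I'll check the cone's rise and that the jack hasn't moved.

Run:
```python
from h import *
from cell import bot,viewer
h=np.array([-.105,.9945,0]);pad=np.array([.5474,.1872,0])
f={}
for n in("wrist","scene","top"):
    c=viewer.capture(n);np.savez(f"pics/{n}6.npz",**c);f[n]=c["frame"]
    print(n,[pix(c,pad-d*h+[0,0,z]).round(1).tolist() for d,z in((0,.11),(0,.123),(.09,.072))])
g=dict(np.load("pics/scene5.npz"))["frame"]
r=lambda a,w,hh:cv2.resize(a,(w,hh),interpolation=2)
im=np.zeros((600,800,3),np.uint8)
im[:296,:395]=r(g[160:220,300:380],395,296);im[:296,400:795]=r(f["scene"][160:220,300:380],395,296)
im[300:,:480]=r(f["wrist"][0:200,160:480],480,300);im[300:,485:797]=r(f["top"][180:240,240:302],312,300)
cv2.imwrite("pics/v6.png",im)
```

```text
wrist [[315.3, -810.1], [314.8, -1016.7], [316.6, -126.6]]
scene [[340.3, 181.9], [340.3, 179.2], [325.6, 199.9]]
top [[262.1, 211.9], [261.7, 211.4], [292.4, 210.8]]
```

View pics/v6.png

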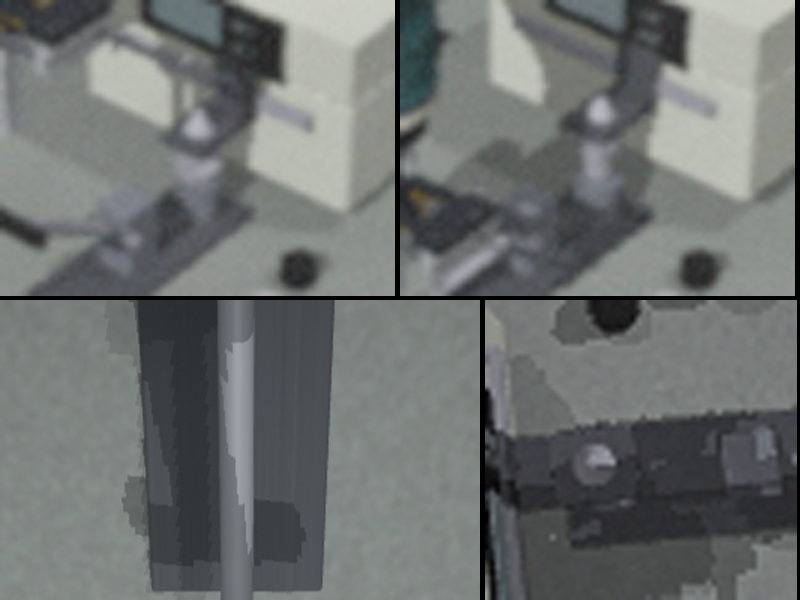

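The machine is raised: the cone is about 3 px (13 mm) higher in the scene view, and the jack's base corner is unchanged. Now I let the handle fully up along the arc and clear the bar.

Call:
{"fn": "carry_out", "kwargs": {
  "rows": [
    {"tx": 0,"ty": 0,"tz": -0.1,"rx": 0,"ry": 0,"rz": 0,"claw": 0},
    {"tx": 0.01,"ty": 0,"tz": -0.18,"rx": 0,"ry": 0,"rz": 0,"claw": 0},
    {"tx": 0.03,"ty": 0,"tz": -0.18,"rx": 0,"ry": 0,"rz": 0,"claw": 0},
    {"tx": 0.05,"ty": 0,"tz": -0.18,"rx": 0,"ry": 0,"rz": 0,"claw": 0},
    {"tx": 0.06,"ty": 0,"tz": -0.18,"rx": 0,"ry": 0,"rz": 0,"claw": 0}
  ]
}}

```text
clock: 12.3
tool_pos: [0.5732, -0.0542, 0.0994]
orientation: [[-0.105, 0.995, -0.0], [0.995, 0.105, -0.001], [-0.001, -0.0, -1.0]]
contact_force: [-0.1, -1.0, 0.9]
gripper_width: 0.0003
gripper_force: 0.8
```

Call:
{"fn": "carry_out", "kwargs": {
  "rows": [
    {"tx": 0.07,"ty": 0,"tz": -0.18,"rx": 0,"ry": 0,"rz": 0,"claw": 0},
    {"tx": 0.08,"ty": 0,"tz": -0.17,"rx": 0,"ry": 0,"rz": 0,"claw": 0},
    {"tx": 0.1,"ty": 0,"tz": -0.17,"rx": 0,"ry": 0,"rz": 0,"claw": 0},
    {"tx": 0.04,"ty": 0,"tz": -0.17,"rx": 0,"ry": 0,"rz": 0,"claw": 0},
    {"tx": 0,"ty": 0,"tz": -0.2,"rx": 0,"ry": 0,"rz": 0,"claw": 0}
  ]
}}

```text
clock: 12.92
tool_pos: [0.5712, -0.0361, 0.1532]
orientation: [[-0.106, 0.994, -0.0], [0.994, 0.106, 0.0], [0.0, -0.0, -1.0]]
contact_force: [0.6, -1.0, -0.4]
gripper_width: 0.0004
gripper_force: 0.0
```

Call:
{"fn": "carry_out", "kwargs": {
  "rows": [
    {"tx": 0,"ty": 0,"tz": -0.15,"rx": 0,"ry": 0,"rz": 0,"claw": 0},
    {"tx": 0,"ty": 0,"tz": 0,"rx": 0,"ry": 0,"rz": 0,"claw": 0},
    {"tx": 0,"ty": 0,"tz": 0,"rx": 0,"ry": 0,"rz": 0,"claw": 0},
    {"tx": 0,"ty": 0,"tz": 0,"rx": 0,"ry": 0,"rz": 0,"claw": 0}
  ]
}}

```text
clock: 13.42
tool_pos: [0.5712, -0.0363, 0.1612]
orientation: [[-0.105, 0.994, -0.001], [0.994, 0.105, 0.0], [0.0, -0.001, -1.0]]
contact_force: [0.2, 0.2, -0.2]
gripper_width: 0.0006
gripper_force: 0.0
```

Run:
```python
from h import *
from cell import bot,viewer
a=dict(np.load("pics/scene5.npz"))["frame"];c=viewer.capture("scene");np.savez("pics/scene7.npz",**c);b=c["frame"]
# machine/jack unchanged vs. before the stroke?
g=lambda i:np.float32(cv2.cvtColor(i,6))
for n,(r0,r1,c0,c1) in dict(cone=(165,192,330,362),jackend=(190,215,325,352),bar=(190,225,285,325)).items():
    print(n,cv2.phaseCorrelate(g(a[r0:r1,c0:c1]),g(b[r0:r1,c0:c1])),np.abs(g(a)-g(b))[r0:r1,c0:c1].mean())
w=viewer.capture("wrist");print(bot.sense()["tool_pos"],bot.sense()["contact_force"])
h=np.array([-.105,.9945,0]);pad=np.array([.5474,.1872,0])
print([pix(w,pad-d*h+[0,0,z]).round(1).tolist() for d,z in((.09,.072),(.2238,.13))])
S=cv2.resize(b[160:240,270:380],(550,400),interpolation=2)
cv2.imwrite("pics/v7.png",np.hstack([S,w["frame"][:,190:440]]))
```

```text
cone ((-0.414439351950584, 0.5014844287209588), 0.8758153595306255) 12.152778
jackend ((0.5039625545663515, 0.4570273833805736), 0.868989530492712) 4.071111
bar ((-0.013497488066164465, -0.04929129701380219), 1.024512185735835) 2.4864285
[ 0.57125496 -0.03627626  0.16131676] [0.1551959  0.51679204 0.72042756]
[[317.9, 24.9], [317.8, 231.9]]
```

View pics/v7.png

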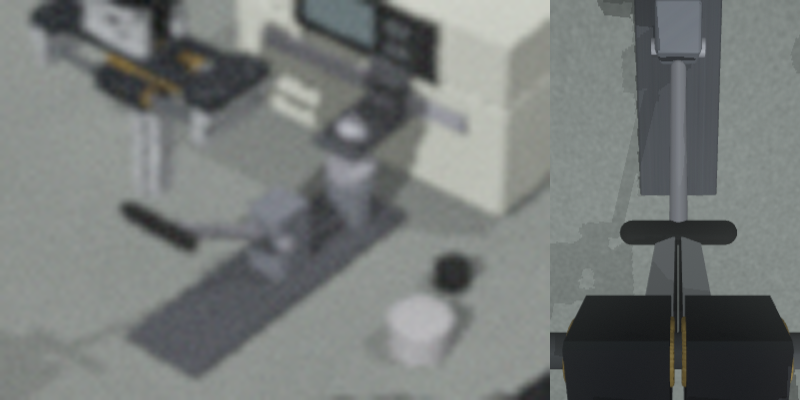

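Handle fully up with the bar at its start spot (row 232 as predicted), machine down and saddle clear of the pad. Now the final press.

Call:
{"fn": "carry_out", "kwargs": {
  "rows": [
    {"tx": 0,"ty": 0,"tz": 0.23,"rx": 0,"ry": 0,"rz": 0,"claw": 0},
    {"tx": 0,"ty": 0,"tz": 0.16,"rx": 0,"ry": 0,"rz": 0,"claw": 0},
    {"tx": -0.1,"ty": 0,"tz": 0.16,"rx": 0,"ry": 0,"rz": 0,"claw": 0},
    {"tx": -0.08,"ty": 0,"tz": 0.165,"rx": 0,"ry": 0,"rz": 0,"claw": 0},
    {"tx": -0.07,"ty": 0,"tz": 0.175,"rx": 0,"ry": 0,"rz": 0,"claw": 0}
  ]
}}

```text
clock: 14.15
tool_pos: [0.5731, -0.052, 0.1076]
orientation: [[-0.105, 0.994, 0.0], [0.994, 0.105, -0.0], [-0.0, 0.0, -1.0]]
contact_force: [0.3, -1.8, 2.0]
gripper_width: 0.0006
gripper_force: 1.2
```

Call:
{"fn": "carry_out", "kwargs": {
  "rows": [
    {"tx": -0.06,"ty": 0,"tz": 0.175,"rx": 0,"ry": 0,"rz": 0,"claw": 0},
    {"tx": -0.04,"ty": 0,"tz": 0.18,"rx": 0,"ry": 0,"rz": 0,"claw": 0},
    {"tx": -0.03,"ty": 0,"tz": 0.185,"rx": 0,"ry": 0,"rz": 0,"claw": 0},
    {"tx": -0.01,"ty": 0,"tz": 0.185,"rx": 0,"ry": 0,"rz": 0,"claw": 0},
    {"tx": 0,"ty": 0,"tz": 0.185,"rx": 0,"ry": 0,"rz": 0,"claw": 0}
  ]
}}

```text
clock: 14.78
tool_pos: [0.5747, -0.0614, 0.0537]
orientation: [[-0.104, 0.995, 0.002], [0.995, 0.104, -0.002], [-0.002, 0.002, -1.0]]
contact_force: [0.9, -9.9, 11.9]
gripper_width: 0.0005
gripper_force: 5.9
```

Call:
{"fn": "carry_out", "kwargs": {
  "rows": [
    {"tx": 0,"ty": 0,"tz": 0.04,"rx": 0,"ry": 0,"rz": 0,"claw": 0},
    {"tx": 0,"ty": 0,"tz": 0,"rx": 0,"ry": 0,"rz": 0,"claw": 0},
    {"tx": 0,"ty": 0,"tz": 0,"rx": 0,"ry": 0,"rz": 0,"claw": 0},
    {"tx": 0,"ty": 0,"tz": 0,"rx": 0,"ry": 0,"rz": 0,"claw": 0}
  ]
}}

```text
clock: 15.28
tool_pos: [0.5748, -0.0611, 0.052]
orientation: [[-0.104, 0.995, 0.002], [0.995, 0.104, -0.002], [-0.002, 0.002, -1.0]]
contact_force: [-1.2, -9.0, 16.7]
gripper_width: 0.0007
gripper_force: 8.4
```

Run:
```python
from h import *
from cell import bot,viewer
a=dict(np.load("pics/scene6.npz"))["frame"];c=viewer.capture("scene");b=c["frame"]
g=lambda i:np.float32(cv2.cvtColor(i,6))
for n,(r0,r1,c0,c1) in dict(cone=(165,192,330,362),jackend=(190,215,325,352)).items():
    print(n,cv2.phaseCorrelate(g(a[r0:r1,c0:c1]),g(b[r0:r1,c0:c1])),np.abs(g(a)-g(b))[r0:r1,c0:c1].mean())
s=bot.sense();print(s["clock"],s["tool_pos"],s["contact_force"])
```

```text
cone ((0.13833310215047057, 0.5339785792599478), 1.013517521597721) 2.6840277
jackend ((0.5151337726553251, 0.5066133270428494), 1.0134370549519858) 3.234074
15.325 [ 0.57480551 -0.06111448  0.05199746] [-0.95495427 -8.54142689 16.80727099]
```

The lifted state matches the trial stroke. I'll press slightly more to be firmly on the stop.

Call:
{"fn": "carry_out", "kwargs": {
  "rows": [
    {"tx": 0,"ty": 0,"tz": 0.04,"rx": 0,"ry": 0,"rz": 0,"claw": 0},
    {"tx": 0,"ty": 0,"tz": 0,"rx": 0,"ry": 0,"rz": 0,"claw": 0},
    {"tx": 0,"ty": 0,"tz": 0,"rx": 0,"ry": 0,"rz": 0,"claw": 0},
    {"tx": 0,"ty": 0,"tz": 0,"rx": 0,"ry": 0,"rz": 0,"claw": 0}
  ]
}}

```text
clock: 15.82
tool_pos: [0.575, -0.0612, 0.0503]
orientation: [[-0.104, 0.995, 0.002], [0.995, 0.104, -0.002], [-0.002, 0.002, -1.0]]
contact_force: [-5.7, -9.2, 30.3]
gripper_width: 0.0
gripper_force: 14.7
```

```bash
python3 -c "
from cell import bot
print(bot.sense()['contact_force']);print(bot.finish_job())"
```

```text
[-5.68057621 -9.19502573 30.3137953 ]
the job is handed in; nothing more can be done
None
```

The job is handed in: the jack stands with its saddle about 1 mm from centre under the lift pad, the full trial stroke is done, and the arm is holding the handle on its stop at about 30 N with the machine's front raised about 13 mm.

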